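# Lock the turntable caddy with its lever bolt

### The job

Lock the white turntable caddy: with the red lever standing up, use it to screw the lever bolt in (clockwise from above) until it is snug, stopping soon after you feel it tighten and never forcing it; then fold the lever over, pushing on its black-striped back, and press it gently down until it lies fully flat, and let go. Leave everything else where it is.

Things in the scene. Friction and masses are not known exactly. Their poses are not given: they have to be found in the camera images.
- blade (a point): Red lever on the bolt at the caddy's centre: flat blade 10 mm thick (x), 26 wide (y), 66 long (z); grip it across its thickness. z runs from pivot to tip (up while it stands, as at the start, at any yaw), x is the side to which it folds, y the pivot pin; its back (-x), to be pushed, has a black strip. This point: on its centre line, 40 mm from the pivot; the blade runs from 4 to 70 mm from the pivot.
- pivot (a point): The lever's pivot, on the bolt's vertical axis, 72 mm above the table; axes as blade. Twisting the standing lever about its own centre line turns the bolt, which does not sink noticeably. Pivot barrel and bolt head reach 18 mm from the axis, 8 mm above the pivot. Folded flat, the lever lies level at pivot height, its upper face 77 mm above the table.
- clamp (a joint): Tightness of the bolt, rad turned past its seat: 0 while loose, falls again if undone. What is left to turn before the seat is unknown (0.9 to 2.4 rad). Drag about 0.14 N m while loose; from the seat on it takes 0.36 N m plus 0.3 N m per rad. Snug is above 0.06; beyond 0.40 the plastic hub is crushed. It stays where it is left.
- lever (a joint): Fold of the lever, rad: 0 standing upright, 1.571 folded over flat towards its own x (stop). A stiff cam resists all the way and keeps the lever where it is left: folding takes 0.20 N m at first and 0.33 N m at the end, about 4 to 6 N near the tip.
- hub: Round white hub (56 mm wide, from 18 to 45 mm above the table) at the centre of the caddy, fixed; it carries the bolt and lever. Origin: centre of its underside, on the bolt's axis.
- caddy: White plastic turntable caddy, fixed: round tray 240 mm across, its rim 45 mm above the table, tray floor at 18 mm, two thin dividers 40 mm high. Origin: centre of its underside on the table.
- coinbox: Bystander: clear plastic box of coin cells, 44 x 60 x 22 mm, lying in the caddy's tray. Origin: centre of its underside.
- doorbell: Bystander: grey plastic doorbell unit with a round white button, 42 x 80 x 22 mm, lying in the caddy's tray. Origin: centre of its underside.
- mug: Bystander: small blue enamelled mug, 76 mm wide, 75 mm high, beside the caddy. Origin: centre of its underside.
- bulb: Bystander: golf-ball LED bulb standing on its brass cap, 45 mm wide, 77 mm high. Origin: centre of its underside.
- jar: Bystander: amber glass jar, 60 mm wide, 85 mm high. Origin: centre of its underside.
- can: Bystander: green can, 66 mm wide, 100 mm high. Origin: centre of its underside.
- screwdriver: Bystander: screwdriver lying beyond the caddy. Origin: its underside.

How it is judged (in metres and radians):
On the way, in this order (a step that is already met when the one before it is completed fails the run):
1. the bolt is screwed in until snug (tightness above 0.06 rad) while its lever still stands up (fold under 0.35 rad) (value of joint clamp above 0.06 rad and value of joint lever below 0.35 rad), for 0.2 s.
2. the lever is folded flat (fold above 1.45 rad) with the bolt still snug (value of joint clamp above 0.05 rad and value of joint lever above 1.45 rad), for 0.2 s.
At the end, for the whole second after the job is handed in: The bolt is still snug (tightness between 0.05 and 0.40 rad), the lever lies folded flat (fold above 1.45 rad of 1.571), nothing touches it, and every bystander is within 30 mm of its start with the upright ones standing (all of step 2 and value of joint clamp below 0.4 rad and not (distance of any of coinbox, doorbell, mug, bulb, jar, can, screwdriver from where it was at the start of the episode above 0.03 m or angle between any of mug, bulb, jar, can's own z axis and vertical above 0.5 rad)).
It fails at once if the bolt is overtightened (tightness beyond 0.40 rad) (value of joint clamp above 0.4 rad).
It fails at once if the lever is pressed with more than 40 N when it is nearly or fully down (fold above 1.3 rad) (value of joint lever above 1.3 rad and contact force between the fingers and hub above 40 N).
It fails at once if a bystander is shifted by more than 30 mm or knocked over (distance of any of coinbox, doorbell, mug, bulb, jar, can, screwdriver from where it was at the start of the episode above 0.03 m or angle between any of mug, bulb, jar, can's own z axis and vertical above 0.5 rad).
It also fails if it takes over 61 s, if anything falls off the work surface, if the arm or the gripper's body presses on something with over 40 N, if the wrist force passes 120 N, or if a joint passes its speed limit or range.

### The arm

A 6-joint arm with a two-finger parallel gripper is mounted at the origin on the work surface. World frame = base frame: x ahead of the robot, y to its left, z up, the work surface at z = 0. Lengths are in mm, angles in rad, forces in N, time in s.
With the tool pointing down it reaches from about 275 to 750 mm from the base axis. Payload 10.2 kg.
Tool frame: the origin (TCP) lies between the finger pads; the fingertips stand 19 mm ahead of it and the grasp point (between the pads) is the TCP; x points along the fingers, y is the direction in which the jaws open and shut, and the axes are right-handed (so a half turn about x gives the same grasp; the last joint's range is limited). The gripper opens to 85 mm and grips with 20 to 120 N. Pads are 22 mm wide; open, the fingers measure 114 mm over their backs; the gripper's body (76 mm by 85 mm) begins 54 mm behind the grasp point. The pads swing forward as they close: fully open they stand 13 mm farther back than shut.
Start: joints at [1.098, 0.313, 1.498, -0, 1.331, -0.223], TCP at [129.798, 508.708, 214.294] pointing down, gripper open.
Joint ranges: [-2.94, 2.94], [-0.97, 2.17], [0.19, 2.56], [-1.23, 4.37], [0.02, 3.11], [-2.88, 2.88]. Speed limits (rad/s): [2.39, 2.39, 3.01, 3.14, 3.14, 3.14].

### API

Orientations are given as a unit quaternion [w, x, y, z].
In Python, from rig import ctrl, optics, workorder gives the robot as it stands.
- The arm moves only by the shell command python3 -m pendant 'ROWS' [OPENING] [FORCE]. ROWS is JSON, one flat list of numbers, 6 for each row, row after row: the shift along the tool's x, y, z each as a share of 25 cm, from -1 to 1, then the turn, a rotation vector about the tool's x, y, z each as a share of pi rad, from -1 to 1. In form: [tx, ty, tz, rx, ry, rz, tx, ty, tz, rx, ry, rz, ...]. A call has 1 to 12 rows; each row is the pose to reach, as a shift and turn from the pose measured when the call began, along the tool's axes at that moment, turning the shorter way round; what a row does not reach only later rows make up. A row lasts 1/12 s, in which the tool goes at most 41.7 mm and 7.16 degrees, less where a joint would pass 70% of its speed; a pose out of reach is approached as far as the arm can. A call with a number of a shift or a turn outside -1 to 1 is refused whole. A call with a gripper value outside its range is refused whole. OPENING is the opening, from -1 (shut) to 1 (fully open), set as the call begins (- or left out, the last holds). The fingers move at their own pace and stop on an object; FORCE is the grip in N (left out, the last holds). Time passes only in rows, so rows that repeat a pose let the fingers close. It gives the time, the measured TCP pose, the force and the opening at its end, in the units of the state.
- ctrl.sense(): the state, without advancing time (a new reading comes with each control period).
- optics.capture(name): name is "scene" or "top"; returns the picture (384x512x3 uint8, red, green, blue); there is no depth.
- optics.camera_info(name): a dict with "camera_matrix" (3x3 intrinsics, pixels), "eye" and "rotation" of the camera in the world. Camera axes: x right, y up, looking along -z (the intrinsics and any distortion apply to the point x, -y, -z); pixel columns grow to the right and rows downward; lengths in mm; the calibration is good to about 2 mm. A picture is of the moment at which its call begins. camera_info takes no time and is no camera call.
- workorder.finish_job(): hands the job in, once; it reports no verdict.
The state is a dict: "time_s": time; "joints": joint angles; "dq": joint speeds; "tau": joint torques, N m; "eef_pos": TCP position; "ee_rot": TCP orientation; "force": force on the tool from outside, world axes, zero at the start; "wrist_torque": the same for the moment, N m; "grip_width": opening from 0.0 (shut) to 1.0 (fully open).
Only numpy, scipy, OpenCV 4.12 (cv2) and the standard library are available. Lean on these libraries where they do the work, as an engineer would, in place of code of your own. Each camera call takes 0.05 s, during which the arm holds its last target.

## Working session

There is one attempt and no reset: what is moved stays moved. The work goes in short steps, Python scripts to look and compute and a shell command to move; the robot and the scene stay as the last step left them, time stands still between calls to the robot, and variables do not carry over. Pictures are saved under pics/ and viewed, and the job is handed in when it is done.

```bash
mkdir -p pics; ls; python3 - <<'E'
from rig import ctrl, optics
import cv2
print(ctrl.sense())
for n in("scene","top"):
    im=optics.capture(n); cv2.imwrite(f"pics/{n}0.png",im[:,:,::-1]); print(n,optics.camera_info(n))
E
```

```text
pics
{'time_s': 0.0, 'joints': array([ 1.09760837e+00,  3.13432349e-01,  1.49842812e+00, -3.62073714e-05,
        1.33099745e+00, -2.23371049e-01]), 'dq': array([ 0.00045631,  0.00114958,  0.00101812, -0.00190181, -0.0004497 ,
        0.00166343]), 'tau': array([-6.63091171e-06, -4.12273192e+01, -2.59737754e+01, -2.12477044e-04,
        4.24217025e-03,  1.14489333e-05]), 'eef_pos': array([129.67127616, 508.44867878, 213.7474957 ]), 'ee_rot': array([ 0.70145702,  0.08766635,  0.70173899, -0.08851581]), 'force': array([-0.82818065, -0.34470936, -0.11521111]), 'wrist_torque': array([-0.0161546 ,  0.00885622,  0.01529163]), 'grip_width': 1.000713822965489}
scene {'camera_matrix': array([[366.44829328,   0.        , 255.53742793],
       [  0.        , 366.44829328, 188.09098542],
       [  0.        ,   0.        ,   1.        ]]), 'eye': array([1318.80646668,   44.13087632,  729.78604928]), 'rotation': array([0.6378273 , 0.28309614, 0.29511761, 0.65263964])}
top {'camera_matrix': array([[421.28822022,   0.        , 252.88815911],
       [  0.        , 421.28822022, 194.75581279],
       [  0.        ,   0.        ,   1.        ]]), 'eye': array([ 487.14007784,  -13.88339322, 1259.12482358]), 'rotation': array([-0.69909345, -0.04369677,  0.03767226,  0.71269892])}
```

View pics/scene0.png

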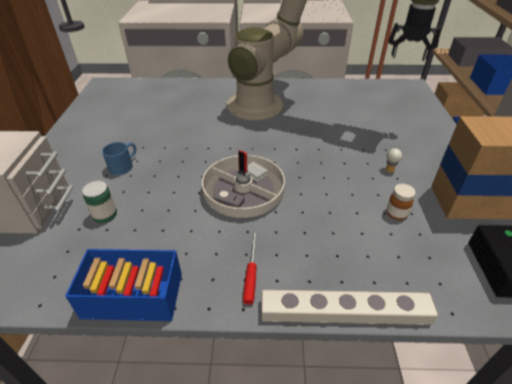

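View pics/top0.png

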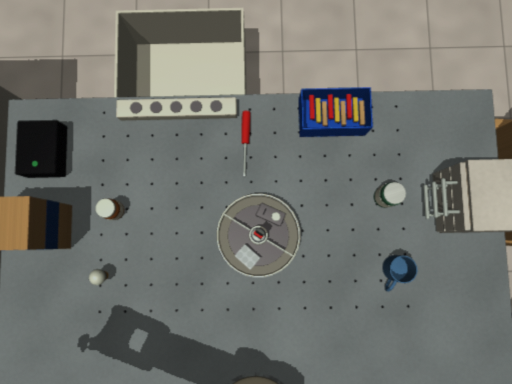

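```bash
cat > h.py <<'E'
import numpy as np, cv2
from scipy.spatial.transform import Rotation as R
from rig import ctrl, optics
def cam(n):
    c=optics.camera_info(n); q=c["rotation"]
    return c["camera_matrix"],np.array(c["eye"]),R.from_quat([q[1],q[2],q[3],q[0]])
def ray(n,u,v):
    K,e,r=cam(n); d=np.linalg.inv(K)@[u,v,1]; return e,r.apply([d[0],-d[1],-d[2]])
def atz(n,u,v,z):
    e,d=ray(n,u,v); return e+d*(z-e[2])/d[2]
def proj(n,p):
    K,e,r=cam(n); c=r.inv().apply(np.atleast_2d(p)-e); c=c*[1,-1,-1]; q=(K@c.T).T; return q[:,:2]/q[:,2:]
def Rq(s):
    q=s["ee_rot"]; return R.from_quat([q[1],q[2],q[3],q[0]])
def shot(n,name,box=None,k=1):
    im=optics.capture(n)[:,:,::-1].copy()
    if box: 
        x0,y0,x1,y1=box; im=cv2.resize(im[y0:y1,x0:x1],None,fx=k,fy=k,interpolation=cv2.INTER_CUBIC)
    cv2.imwrite(f"pics/{name}.png",im)
E
python3 - <<'E'
import cv2
from h import *
a=cv2.imread("pics/scene0.png"); b=cv2.imread("pics/top0.png")
cv2.imwrite("pics/sc.png",cv2.resize(a[140:220,195:295],None,fx=7,fy=7,interpolation=cv2.INTER_CUBIC))
cv2.imwrite("pics/tc.png",cv2.resize(b[190:280,210:310],None,fx=6,fy=6,interpolation=cv2.INTER_CUBIC))
print(Rq(ctrl.sense()).as_matrix())
E
```

```text
[[-5.25523746e-04  2.47219788e-01  9.68959287e-01]
 [-9.95444378e-04  9.68958812e-01 -2.47220206e-01]
 [-9.99999366e-01 -1.09446516e-03 -2.63117317e-04]]
```

View pics/sc.png

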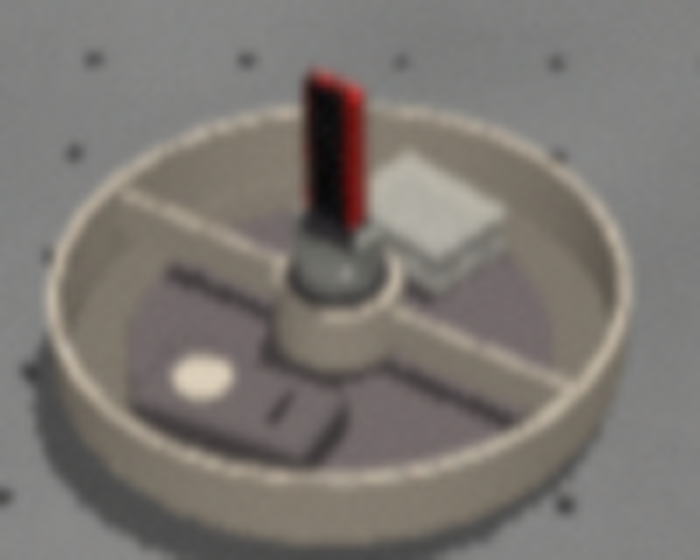

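View pics/tc.png

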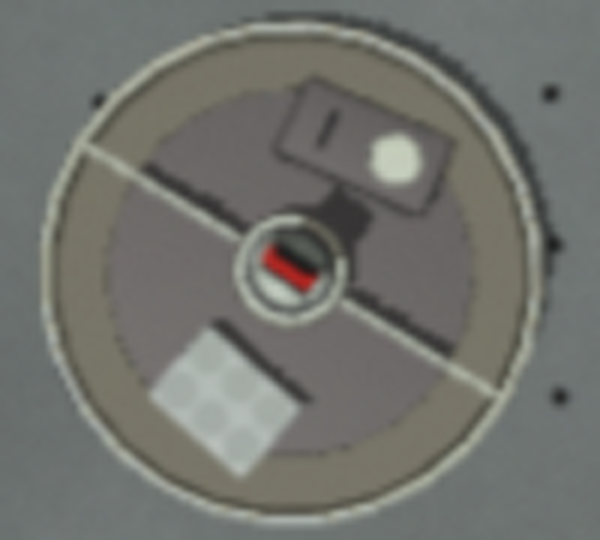

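```bash
python3 - <<'E'
from h import *
c=atz("top",210+292/6-.4,190+272/6-.4,45);print("centre",c)
P=[(263,262),(275,247),(322,275),(307,292)]
w=np.array([atz("top",210+x/6-.4,190+y/6-.4,142)for x,y in P]);print(w.round(1),w.mean(0))
d=w[2]-w[1]+w[3]-w[0];print(np.degrees(np.arctan2(d[1],d[0])),[np.linalg.norm(w[i]-w[(i+1)%4]) for i in range(4)])
# scene check
for dx in(0,):
  for psi in np.radians([140,150,160,170,180]):  # lever x heading
    x=np.array([np.cos(psi),np.sin(psi),0]);y=np.array([-np.sin(psi),np.cos(psi),0])
    pts=[np.array([c[0],c[1],z])+a*5*x+b*13*y for z in(142,80) for a,b in((-1,-1),(-1,1),(1,1),(1,-1))]
    print(np.degrees(psi),((proj("scene",pts)-[195,140])*7+3).round(0).tolist())
    print(((proj("top",pts[:4])-[210,190])*6+3).round(0).tolist())
E
```

```text
centre [511.31587768 -18.09856776  45.        ]
[[514.   -5.1 142. ]
 [520.5 -10.5 142. ]
 [507.8 -30.9 142. ]
 [500.5 -24.2 142. ]] [510.70673028 -17.67204708 142.        ]
-123.50889657477062 [np.float64(8.442186684004964), np.float64(24.04139673724544), np.float64(9.953363059508437), np.float64(23.382362352024586)]
140.0 [[347.0, 102.0], [298.0, 76.0], [316.0, 65.0], [365.0, 91.0], [351.0, 227.0], [304.0, 201.0], [321.0, 189.0], [368.0, 216.0]]
[[277.0, 241.0], [323.0, 278.0], [309.0, 296.0], [263.0, 258.0]]
150.0 [[352.0, 100.0], [296.0, 80.0], [310.0, 67.0], [366.0, 87.0], [356.0, 225.0], [302.0, 204.0], [316.0, 191.0], [370.0, 212.0]]
[[273.0, 244.0], [325.0, 273.0], [314.0, 293.0], [262.0, 264.0]]
160.0 [[357.0, 98.0], [295.0, 83.0], [306.0, 69.0], [367.0, 83.0], [361.0, 223.0], [302.0, 208.0], [311.0, 194.0], [371.0, 208.0]]
[[269.0, 248.0], [325.0, 267.0], [318.0, 289.0], [262.0, 269.0]]
170.0 [[361.0, 95.0], [296.0, 87.0], [302.0, 72.0], [367.0, 80.0], [365.0, 220.0], [302.0, 212.0], [308.0, 197.0], [370.0, 204.0]]
[[266.0, 252.0], [324.0, 262.0], [321.0, 284.0], [262.0, 275.0]]
180.0 [[364.0, 91.0], [297.0, 91.0], [299.0, 75.0], [365.0, 76.0], [368.0, 216.0], [303.0, 216.0], [305.0, 200.0], [369.0, 201.0]]
[[264.0, 257.0], [323.0, 256.0], [323.0, 279.0], [264.0, 280.0]]
```

```bash
python3 -m pendant '[0,-0.83,1,-0.2,0,0, 0,-0.83,1,-0.2,0,0, 0,-0.83,1,-0.2,0,0, 0,-0.83,1,-0.2,0,0, 0,-0.83,1,-0.2,0,0, 0,-0.83,1,-0.2,0,0, 0,-0.83,1,-0.2,0,0, 0,-0.83,1,-0.2,0,0, 0,-0.83,1,-0.2,0,0, 0,-0.83,1,-0.2,0,0, 0,-0.83,1,-0.2,0,0]' 1 80
cat > todo.py <<'E'
import sys
from h import *
# usage: todo x y z heading_of_tool_y(deg)
x,y,z,hd=map(float,sys.argv[1:5]); s=ctrl.sense(); r=Rq(s)
ty=np.array([np.cos(np.radians(hd)),np.sin(np.radians(hd)),0]); tx=np.array([0,0,-1.])
T=R.from_matrix(np.column_stack([tx,ty,np.cross(tx,ty)]))
m=r.as_matrix()
print("pos",s["eef_pos"].round(1),"heading",np.degrees(np.arctan2(m[1,1],m[0,1])).round(2),"q",np.array(s["joints"]).round(3),"t",s["time_s"])
print("F",np.round(s["force"],2),"T",np.round(s["wrist_torque"],3),"w",round(s["grip_width"],3))
print("shift/turn",(r.inv().apply(np.array([x,y,z])-s["eef_pos"])/250).round(4),((r.inv()*T).as_rotvec()/np.pi).round(4))
E
python3 todo.py 511 -18 200 147
```

```text
time_s: 1.02
eef_pos: [320.9, 245.1, 213.8]
ee_rot: [0.694, -0.132, 0.695, 0.132]
force: [-0.8, -0.0, -0.0]
grip_width: 1.002
pos [320.9 245.1 213.8] heading 111.55 q [ 3.600e-01  4.200e-02  1.826e+00 -1.000e-03  1.275e+00 -1.586e+00] t 1.0167
F [-0.78 -0.02 -0.02] T [-0.009  0.027 -0.01 ] w 1.002
shift/turn [ 0.0555 -1.258   0.3211] [-0.197  -0.0005  0.    ]
```

```bash
python3 -m pendant '[0,-1,0.26,-0.197,0,0, 0,-1,0.26,-0.197,0,0, 0,-1,0.26,-0.197,0,0, 0,-1,0.26,-0.197,0,0, 0,-1,0.26,-0.197,0,0, 0,-1,0.26,-0.197,0,0, 0,-1,0.26,-0.197,0,0, 0,-1,0.26,-0.197,0,0]' 
python3 todo.py 511 -18 200 147
```

```text
time_s: 1.68
eef_pos: [475.8, 32.9, 213.2]
ee_rot: [0.621, -0.337, 0.622, 0.336]
force: [-0.0, 0.9, -0.6]
grip_width: 1.002
pos [475.8  32.9 213.2] heading 146.84 q [-1.760e-01  2.080e-01  1.637e+00 -2.000e-03  1.297e+00 -2.738e+00] t 1.6833
F [-0.01  0.89 -0.64] T [0.008 0.006 0.027] w 1.002
shift/turn [ 0.0532 -0.2291 -0.0934] [-0.0009 -0.0007  0.0001]
```

```bash
python3 -m pendant '[0.053,-0.229,-0.093,0,0,0, 0.053,-0.229,-0.093,0,0,0, 0.053,-0.229,-0.093,0,0,0, 0.053,-0.229,-0.093,0,0,0]' 
python3 todo.py 511 -18 115 147
python3 -c "
from h import *
shot('scene','s1',(180,80,300,220),5);shot('top','t1',(190,180,320,290),5)"
```

```text
time_s: 2.02
eef_pos: [511.0, -17.2, 199.3]
ee_rot: [0.621, -0.336, 0.623, 0.337]
force: [-0.6, -0.6, -0.4]
grip_width: 0.997
pos [511.  -17.2 199.3] heading 146.83 q [-2.620e-01  2.960e-01  1.560e+00 -2.000e-03  1.287e+00 -2.824e+00] t 2.0167
F [-0.58 -0.61 -0.4 ] T [0.02  0.007 0.005] w 0.997
shift/turn [ 0.3371 -0.0021 -0.0019] [-0.0009 -0.0008 -0.0004]
```

View pics/s1.png

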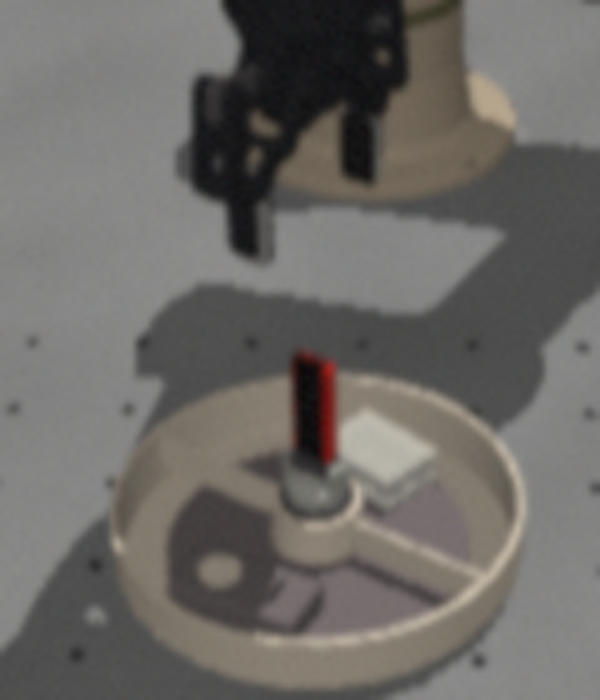

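View pics/t1.png

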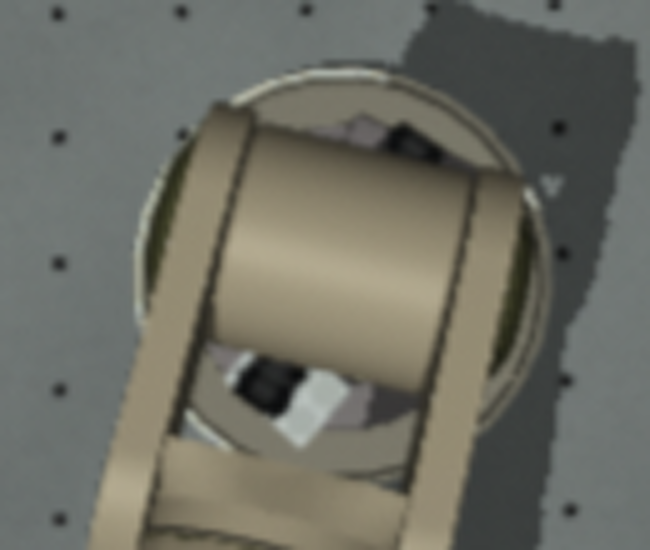

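Fingers straddle the lever (scene crop: lever x~315, fingers x~250 and 360). Descend.

```bash
python3 -m pendant '[0.12,-0.002,-0.002,0,0,0, 0.24,-0.002,-0.002,0,0,0, 0.345,-0.002,-0.002,0,0,0, 0.345,-0.002,-0.002,0,0,0, 0.345,-0.002,-0.002,0,0,0]' 
python3 todo.py 511 -18 113 147
python3 -m pendant '[0,0,0,0,0,0,0,0,0,0,0,0,0,0,0,0,0,0,0,0,0,0,0,0,0,0,0,0,0,0,0,0,0,0,0,0,0,0,0,0,0,0,0,0,0,0,0,0,0,0,0,0,0,0,0,0,0,0,0,0,0,0,0,0,0,0]' -1 60
python3 todo.py 511 -18 113 147
python3 -c "
from h import *
shot('scene','s2',(180,80,300,220),5)"
```

```text
time_s: 2.53
eef_pos: [510.3, -16.1, 114.2]
ee_rot: [0.62, -0.337, 0.622, 0.337]
force: [0.4, -0.2, 0.3]
grip_width: 1.002
pos [510.3 -16.1 114.2] heading 147.01 q [-2.600e-01  3.860e-01  1.674e+00 -2.000e-03  1.083e+00 -2.825e+00] t 2.5333
F [ 0.44 -0.18  0.33] T [ 0.    -0.05  -0.047] w 1.002
shift/turn [ 0.0048 -0.0064 -0.005 ] [ 0.0001 -0.0007 -0.0004]
time_s: 3.45
eef_pos: [511.1, -16.5, 114.8]
ee_rot: [0.621, -0.338, 0.622, 0.337]
force: [3.6, -2.3, 6.0]
grip_width: 0.09
pos [511.1 -16.5 114.8] heading 147.0 q [-2.610e-01  3.860e-01  1.673e+00 -2.000e-03  1.082e+00 -2.825e+00] t 3.45
F [ 3.58 -2.31  6.05] T [-0.599 -0.829 -0.084] w 0.09
shift/turn [ 0.0074 -0.0029 -0.0054] [-0.     -0.0005  0.0004]
```

View pics/s2.png

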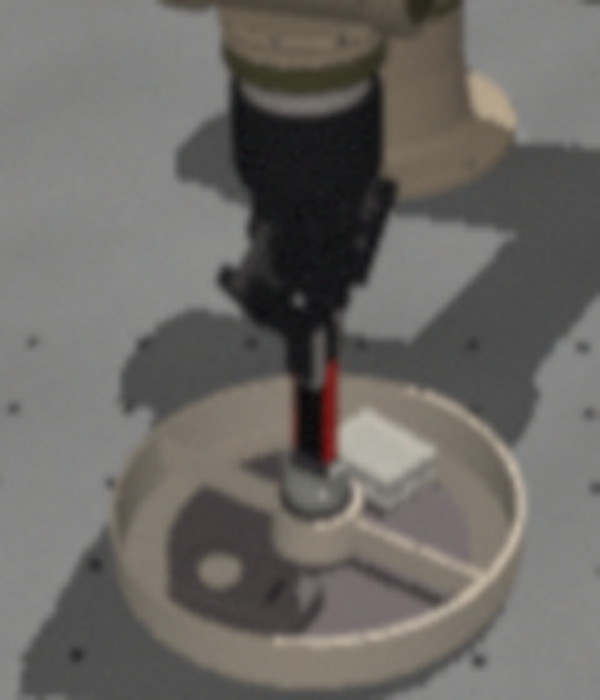

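```bash
python3 -m pendant '[0,-0.003,-0.005,0,0,0, 0,-0.003,-0.005,0,0,0, 0,-0.003,-0.005,0,0,0]'
python3 todo.py 511.2 -18 114 147
python3 -m pendant '[0,0,0,0.015,0,0, 0,0,0,0.03,0,0, 0,0,0,0.045,0,0, 0,0,0,0.06,0,0, 0,0,0,0.075,0,0, 0,0,0,0.09,0,0]'
python3 todo.py 511.2 -18 114 147
python3 -m pendant '[0,0,0,0.015,0,0, 0,0,0,0.03,0,0, 0,0,0,0.045,0,0, 0,0,0,0.06,0,0, 0,0,0,0.075,0,0, 0,0,0,0.09,0,0]'
python3 todo.py 511.2 -18 114 147
```

```text
time_s: 3.75
eef_pos: [511.2, -17.6, 114.9]
ee_rot: [0.621, -0.338, 0.622, 0.337]
force: [3.7, 2.4, 3.5]
grip_width: 0.092
pos [511.2 -17.6 114.9] heading 146.99 q [-2.630e-01  3.860e-01  1.673e+00 -1.000e-03  1.082e+00 -2.828e+00] t 3.75
F [3.68 2.41 3.54] T [ 0.349 -0.787 -0.125] w 0.092
shift/turn [ 0.0036 -0.0011 -0.0014] [-0.0001 -0.0003  0.0003]
time_s: 4.25
eef_pos: [511.3, -17.2, 114.9]
ee_rot: [0.663, -0.246, 0.663, 0.245]
force: [4.6, 2.1, 2.1]
grip_width: 0.094
pos [511.3 -17.2 114.9] heading 130.69 q [-2.630e-01  3.860e-01  1.673e+00 -1.000e-03  1.082e+00 -2.543e+00] t 4.25
F [4.64 2.12 2.15] T [ 0.354 -0.882  0.183] w 0.094
shift/turn [ 0.0036 -0.0022 -0.0025] [-0.0906 -0.      0.0004]
time_s: 4.75
eef_pos: [511.7, -16.8, 114.9]
ee_rot: [0.692, -0.15, 0.691, 0.149]
force: [6.0, 2.7, 2.0]
grip_width: 0.095
pos [511.7 -16.8 114.9] heading 114.38 q [-0.262  0.386  1.673  0.     1.081 -2.259] t 4.75
F [5.96 2.73 2.01] T [ 0.363 -1.108  0.14 ] w 0.095
shift/turn [ 0.0037 -0.0036 -0.0037] [-0.1812  0.0004  0.0004]
```

```bash
python3 -m pendant '[0,0,0,0.015,0,0, 0,0,0,0.03,0,0, 0,0,0,0.045,0,0, 0,0,0,0.06,0,0, 0,0,0,0.075,0,0, 0,0,0,0.09,0,0]'
cat > chk.py <<'E'
from h import *
s=ctrl.sense(); m=Rq(s).as_matrix(); t=s["wrist_torque"][2]
print("pos",s["eef_pos"].round(1),"turned",round(np.radians(147)-np.arctan2(m[1,1],m[0,1]),3),"Tz",round(t,3),"F",np.round(s["force"],1),"w",round(s["grip_width"],3))
raise SystemExit(t>0.26)
E
python3 chk.py && python3 -m pendant '[0,0,0,0.01,0,0, 0,0,0,0.02,0,0, 0,0,0,0.03,0,0]' >/dev/null; python3 chk.py && python3 -m pendant '[0,0,0,0.01,0,0, 0,0,0,0.02,0,0, 0,0,0,0.03,0,0]' >/dev/null; python3 chk.py && python3 -m pendant '[0,0,0,0.01,0,0, 0,0,0,0.02,0,0, 0,0,0,0.03,0,0]' >/dev/null; python3 chk.py
```

```text
time_s: 5.25
eef_pos: [512.1, -16.5, 114.9]
ee_rot: [0.706, -0.05, 0.704, 0.05]
force: [6.5, 1.7, 1.5]
grip_width: 0.091
pos [512.1 -16.5 114.9] turned 0.854 Tz 0.134 F [6.5 1.7 1.5] w 0.091
pos [512.1 -16.5 114.9] turned 0.854 Tz 0.134 F [6.5 1.7 1.5] w 0.091
pos [512.1 -16.5 114.9] turned 0.854 Tz 0.134 F [6.5 1.7 1.5] w 0.091
pos [512.1 -16.5 114.9] turned 0.854 Tz 0.134 F [6.5 1.7 1.5] w 0.091False
False
False
False
```

```bash
sed -i 's/SystemExit(t>0.26)/SystemExit(int(t>0.26))/' chk.py
P='python3 -m pendant'
python3 chk.py && $P '[0,0,0,0.01,0,0, 0,0,0,0.02,0,0, 0,0,0,0.03,0,0]' >/dev/null; python3 chk.py && $P '[0,0,0,0.01,0,0, 0,0,0,0.02,0,0, 0,0,0,0.03,0,0]' >/dev/null; python3 chk.py && $P '[0,0,0,0.01,0,0, 0,0,0,0.02,0,0, 0,0,0,0.03,0,0]' >/dev/null; python3 chk.py && $P '[0,0,0,0.01,0,0, 0,0,0,0.02,0,0, 0,0,0,0.03,0,0]' >/dev/null; python3 chk.py
```

```text
pos [512.1 -16.5 114.9] turned 0.854 Tz 0.134 F [6.5 1.7 1.5] w 0.091
pos [512.5 -16.3 114.9] turned 0.949 Tz 0.103 F [6.2 0.8 1.5] w 0.098
pos [512.7 -16.2 114.9] turned 1.044 Tz 0.132 F [5.4 0.1 1.6] w 0.091
pos [513.  -16.1 114.9] turned 1.139 Tz 0.211 F [5.3 0.5 2.2] w 0.094
pos [513.2 -16.1 114.9] turned 1.234 Tz 0.115 F [ 4.  -0.   1.6] w 0.095
```

```bash

P='python3 -m pendant'
python3 chk.py && $P '[0,0,0,0.01,0,0, 0,0,0,0.02,0,0, 0,0,0,0.03,0,0]' >/dev/null; python3 chk.py && $P '[0,0,0,0.01,0,0, 0,0,0,0.02,0,0, 0,0,0,0.03,0,0]' >/dev/null; python3 chk.py && $P '[0,0,0,0.01,0,0, 0,0,0,0.02,0,0, 0,0,0,0.03,0,0]' >/dev/null; python3 chk.py && $P '[0,0,0,0.01,0,0, 0,0,0,0.02,0,0, 0,0,0,0.03,0,0]' >/dev/null; python3 chk.py
```

```text
pos [513.2 -16.1 114.9] turned 1.234 Tz 0.115 F [ 4.  -0.   1.6] w 0.095
pos [513.4 -16.1 114.9] turned 1.329 Tz 0.354 F [4.8 0.2 2. ] w 0.095
pos [513.4 -16.1 114.9] turned 1.329 Tz 0.354 F [4.8 0.2 2. ] w 0.095
pos [513.4 -16.1 114.9] turned 1.329 Tz 0.354 F [4.8 0.2 2. ] w 0.095
pos [513.4 -16.1 114.9] turned 1.329 Tz 0.354 F [4.8 0.2 2. ] w 0.095
```

```bash

P='python3 -m pendant'
$P '[0,0,0,0.005,0,0, 0,0,0,0.01,0,0]' >/dev/null; python3 chk.py;  $P '[0,0,0,0.005,0,0, 0,0,0,0.01,0,0]' >/dev/null; python3 chk.py
```

```text
pos [513.5 -16.1 114.9] turned 1.36 Tz 0.373 F [ 4.7 -0.1  2.8] w 0.095
pos [513.6 -16.1 114.9] turned 1.393 Tz 0.388 F [ 4.7 -1.   2.8] w 0.09
```

```bash

P='python3 -m pendant'
$P '[0,0,0,0.005,0,0, 0,0,0,0.01,0,0]' >/dev/null; python3 chk.py;  $P '[0,0,0,0.005,0,0, 0,0,0,0.01,0,0]' >/dev/null; python3 chk.py;  $P '[0,0,0,0.005,0,0, 0,0,0,0.01,0,0]' >/dev/null; python3 chk.py; $P '[0,0,0,0,0,0, 0,0,0,0,0,0,0,0,0,0,0,0]' >/dev/null; python3 chk.py
```

```text
pos [513.7 -16.1 114.9] turned 1.425 Tz 0.413 F [ 4.3 -0.7  2.1] w 0.09
pos [513.7 -16.2 114.9] turned 1.458 Tz 0.396 F [ 4.9 -0.3  1.2] w 0.097
pos [513.7 -16.2 114.9] turned 1.491 Tz 0.437 F [5.7 0.2 1.8] w 0.096
pos [513.7 -16.2 114.9] turned 1.491 Tz 0.36 F [ 4.2 -0.5  1.8] w 0.096
```

```bash

P='python3 -m pendant'
$P '[0,0,0,0,0,0,0,0,0,0,0,0,0,0,0,0,0,0,0,0,0,0,0,0,0,0,0,0,0,0,0,0,0,0,0,0,0,0,0,0,0,0]' 1 60 >/dev/null; python3 chk.py
$P '[-0.12,0,0,0,0,0,-0.24,0,0,0,0,0,-0.36,0,0,0,0,0,-0.36,0,0,0,0,0,-0.36,0,0,0,0,0]' >/dev/null; python3 chk.py
python3 -c "
from h import *
shot('scene','s3',(200,130,300,220),7)"
```

```text
pos [513.6 -16.2 114.9] turned 1.491 Tz 0.081 F [-0.6  0.   0.3] w 1.0
pos [513.5 -16.1 206. ] turned 1.491 Tz -0.011 F [-0.3 -0.8 -1. ] w 0.998
```

View pics/s3.png

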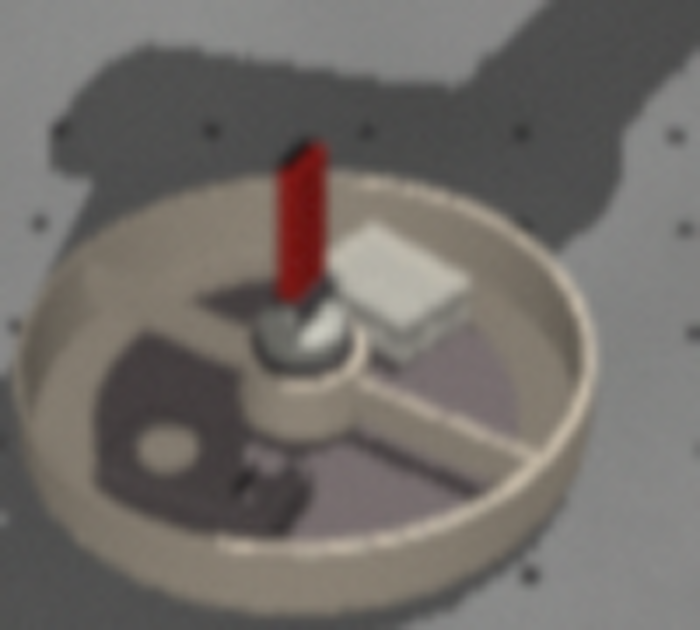

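```bash
python3 - <<'E'
from h import *
im=cv2.imread("pics/s3.png")
out=[]
for c in((511.3,-18),(513.5,-16.5)):
  for psi in np.radians([50,62,75]):
    x=np.array([np.cos(psi),np.sin(psi),0]);y=np.array([-np.sin(psi),np.cos(psi),0])
    pts=[np.array([c[0],c[1],z])+a*5*x+b*13*y for z in(142,80) for a,b in((-1,-1),(-1,1),(1,1),(1,-1))]
    q=((proj("scene",pts)-[200,130])*7+3).round().astype(int)
    j=im.copy(); cv2.polylines(j,[q[:4]],True,(0,255,0),1); cv2.polylines(j,[q[4:]],True,(255,255,0),1)
    for i in range(4): cv2.line(j,tuple(map(int,q[i])),tuple(map(int,q[i+4])),(0,255,255),1)
    out.append(j[100:340,200:420])
r=[np.hstack(out[:3]),np.hstack(out[3:])]
cv2.imwrite("pics/ov.png",np.vstack(r))
E
```

```text
(no output)
```

View pics/ov.png

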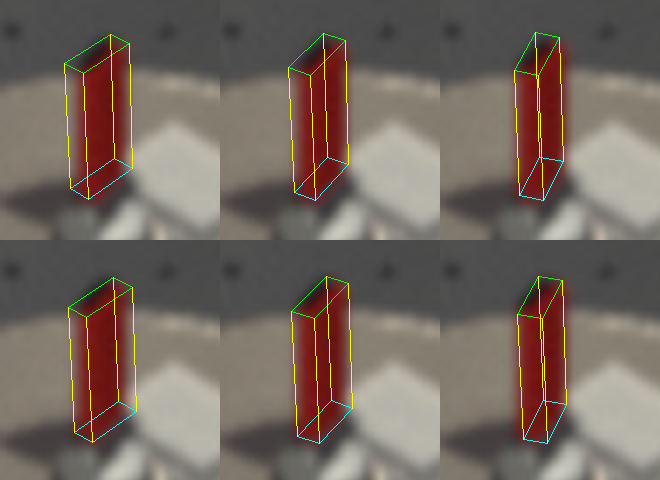

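```bash

P='python3 -m pendant'
$P '[0,-0.07,0,0,0,0,0,-0.15,0,0,0,0,0,-0.15,0,0,0,0,0,-0.15,0,0,0,0,0.12,-0.15,0,0,0,0,0.24,-0.15,0,0,0,0,0.24,-0.15,0,0,0,0,0.24,-0.15,0,0,0,0,0.24,-0.15,0,0,0,0]' -1 60; 
cat > pl.py <<'E'
from h import *
s=ctrl.sense(); m=Rq(s).as_matrix(); d=np.array([np.cos(1.075),np.sin(1.075),0]); a=np.array([512.3,-17.2,72])
v=s["eef_pos"]-a; F=s["force"]
print("d",round(v@d,1),"z above table",round(s["eef_pos"][2],1),"lat",round(v@[d[1],-d[0],0],1),"F d/z/lat",np.round([F@d,F[2],F@[d[1],-d[0],0]],1),"t",round(s["time_s"],2),"Tz",round(s["wrist_torque"][2],3),"w",round(s["grip_width"],3))
E
python3 pl.py
python3 -c "
from h import *
shot('scene','s4',(190,90,310,220),5)"
```

```text
time_s: 9.38
eef_pos: [496.1, -48.9, 145.8]
ee_rot: [0.688, 0.174, 0.683, -0.173]
force: [0.5, 0.4, -0.0]
grip_width: 0.001
d -35.6 z above table 145.8 lat 0.8 F d/z/lat [ 0.6 -0.   0.2] t 9.38 Tz -0.048 w 0.001
```

View pics/s4.png

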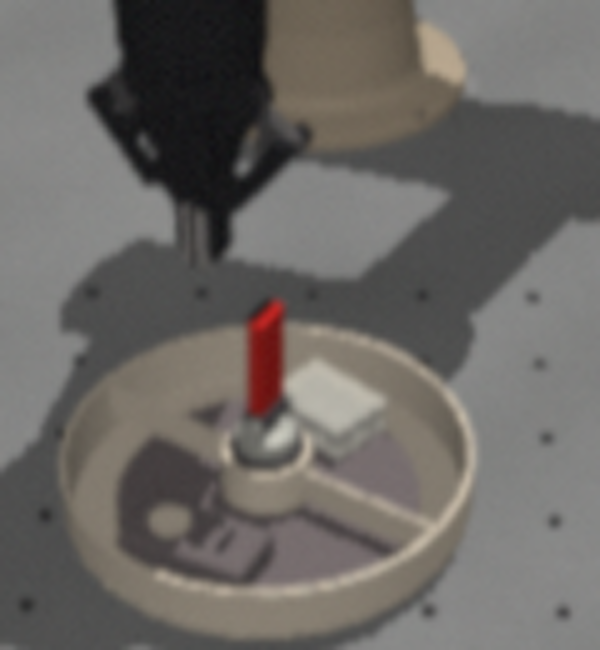

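```bash
python3 - <<'E'
from h import *
s=ctrl.sense();p=s["eef_pos"]
for dz in(0,-19): print(((proj("scene",p+[0,0,dz])-[190,90])*5+2).round())
print(((proj("scene",[512.3,-17.2,142])-[190,90])*5+2).round())
E
```

```text
[[206. 287.]]
[[208. 315.]]
[[263. 310.]]
```

```bash
python3 - <<'E'
from h import *
im=optics.capture("scene")[:,:,::-1][120:180,210:270]
j=cv2.resize(im,None,fx=10,fy=10,interpolation=cv2.INTER_NEAREST); j=np.clip(j.astype(float)*2.2,0,255).astype('uint8')
cv2.imwrite("pics/z.png",j)
im=optics.capture("top")[:,:,::-1][180:290,190:320]
cv2.imwrite("pics/zt.png",cv2.resize(im,None,fx=5,fy=5))
E
```

```text
(no output)
```

View pics/z.png

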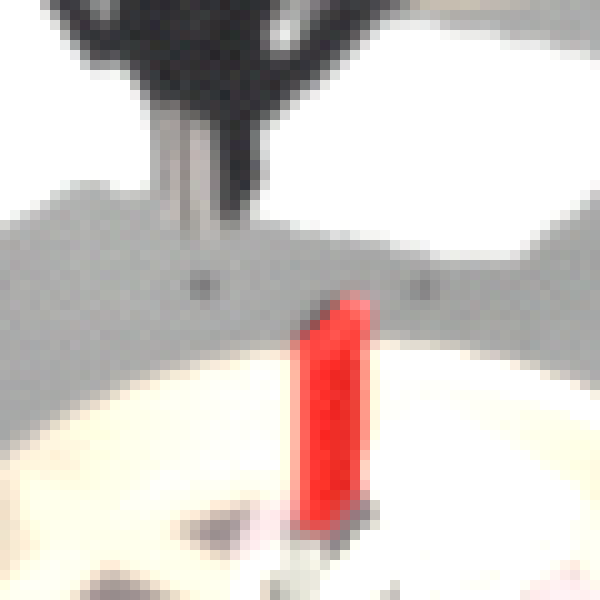

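The fingertips show at about pixel (230.5,143.5), some 30 mm higher than the TCP−19 mm model predicts, above the lever's top. I'll lower 30 mm (safe either way) and look again.

```bash

P='python3 -m pendant'
$P '[0.06,0,0,0,0,0,0.12,0,0,0,0,0,0.12,0,0,0,0,0,0.12,0,0,0,0,0]'; python3 pl.py
python3 - <<'E'
from h import *
im=optics.capture("scene")[:,:,::-1][100:180,190:290]
j=cv2.resize(im,None,fx=7,fy=7,interpolation=cv2.INTER_NEAREST); j=np.clip(j.astype(float)*1.8,0,255).astype('uint8')
cv2.imwrite("pics/z2.png",j)
p=ctrl.sense()["eef_pos"]
for dz in(0,-19): print(((proj("scene",p+[0,0,dz])-[190,100])*7+3).round())
E
```

```text
time_s: 9.87
eef_pos: [496.5, -49.2, 116.5]
ee_rot: [0.689, 0.174, 0.682, -0.174]
force: [0.3, -0.5, -0.3]
grip_width: 0.003
d -35.6 z above table 116.5 lat 1.3 F d/z/lat [-0.3 -0.3  0.5] t 9.87 Tz 0.031 w 0.003
[[292. 392.]]
[[295. 430.]]
```

View pics/z2.png

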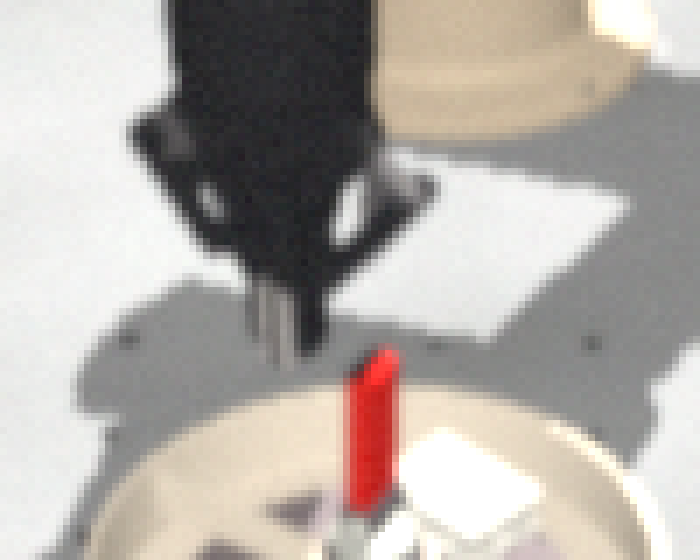

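View pics/zt.png

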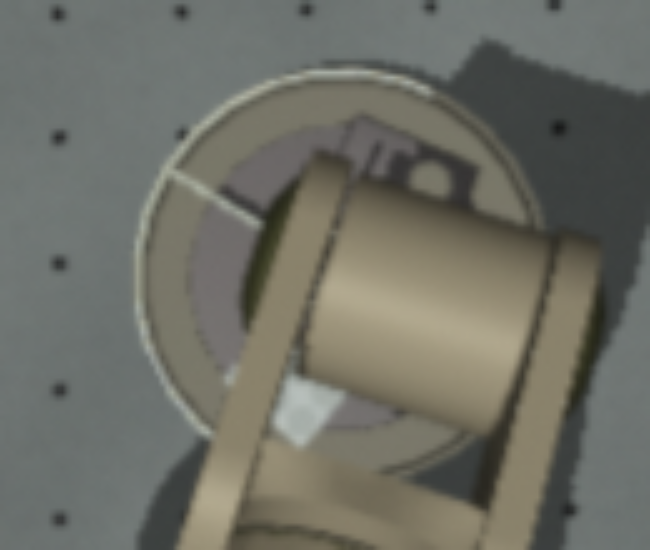

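```bash

P='python3 -m pendant'
$P '[0,0.024,-0.004,0,0,0,0,0.048,-0.004,0,0,0,0,0.048,-0.004,0,0,0]' >/dev/null; python3 pl.py
$P '[0,0.008,0,0,0,0,0,0.016,0,0,0,0]' >/dev/null; python3 pl.py
$P '[0,0.008,0,0,0,0,0,0.016,0,0,0,0]' >/dev/null; python3 pl.py
$P '[0,0.008,0,0,0,0,0,0.016,0,0,0,0]' >/dev/null; python3 pl.py
cat > zz.py <<'E'
import sys
from h import *
im=optics.capture("scene")[:,:,::-1][100:180,190:290]
j=cv2.resize(im,None,fx=7,fy=7,interpolation=cv2.INTER_NEAREST); j=np.clip(j.astype(float)*1.8,0,255).astype('uint8')
cv2.imwrite(f"pics/{sys.argv[1]}.png",j)
E
python3 zz.py z3
```

```text
d -22.4 z above table 117.8 lat 0.9 F d/z/lat [ 0.7  0.2 -0.6] t 10.17 Tz 0.041 w 0.003
d -18.0 z above table 118.1 lat 1.0 F d/z/lat [ 0.8  0.1 -0.3] t 10.33 Tz 0.066 w 0.001
d -13.8 z above table 118.2 lat 1.0 F d/z/lat [0.7 0.4 0.3] t 10.5 Tz -0.008 w -0.001
d -10.0 z above table 118.2 lat 1.1 F d/z/lat [-3.4  0.1 -0. ] t 10.67 Tz -0.001 w 0.001
```

View pics/z3.png

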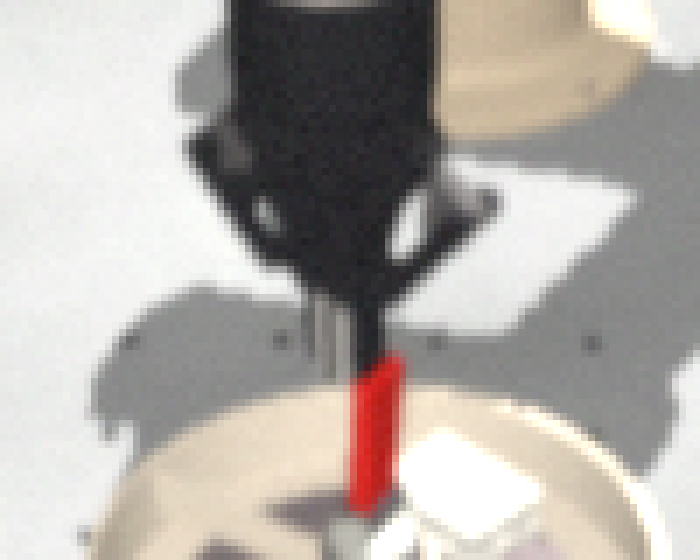

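```bash

P='python3 -m pendant'
$P '[0,0.012,0,0,0,0,0,0.024,0,0,0,0,0,0.036,0,0,0,0,0,0.048,0,0,0,0,0,0.048,0,0,0,0]' >/dev/null; python3 pl.py
python3 zz.py z4
```

```text
d 2.7 z above table 118.0 lat 0.9 F d/z/lat [-3.  -1.   0.6] t 11.13 Tz -0.022 w 0.001
```

View pics/z4.png

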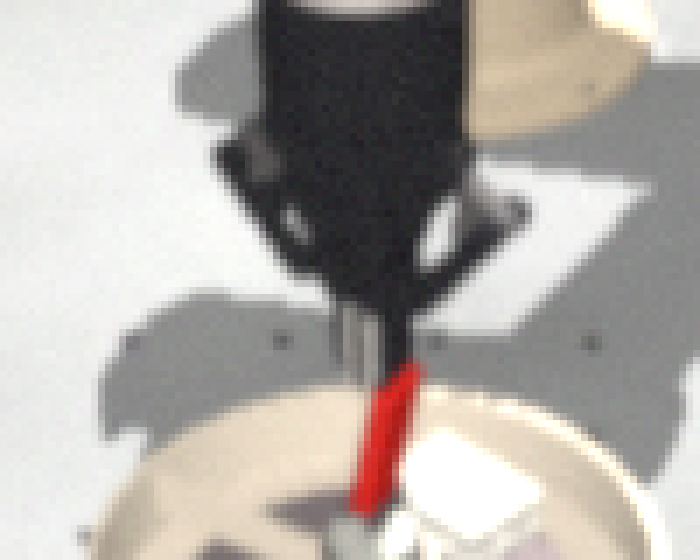

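```bash

P='python3 -m pendant'
$P '[0.008,0.02,-0.004,0,0,0,0.017,0.039,-0.004,0,0,0,0.028,0.06,-0.004,0,0,0,0.039,0.08,-0.004,0,0,0,0.039,0.08,-0.004,0,0,0]' >/dev/null; python3 pl.py
$P '[0.014,0.017,0,0,0,0,0.029,0.034,0,0,0,0,0.029,0.034,0,0,0,0]' >/dev/null; python3 pl.py
python3 zz.py z5
```

```text
d 24.1 z above table 109.0 lat 0.6 F d/z/lat [0.6 7.4 0.7] t 11.6 Tz -0.034 w -0.003
d 33.6 z above table 101.6 lat 0.6 F d/z/lat [-0.4  3.9  0.4] t 11.85 Tz 0.043 w -0.004
```

View pics/z5.png

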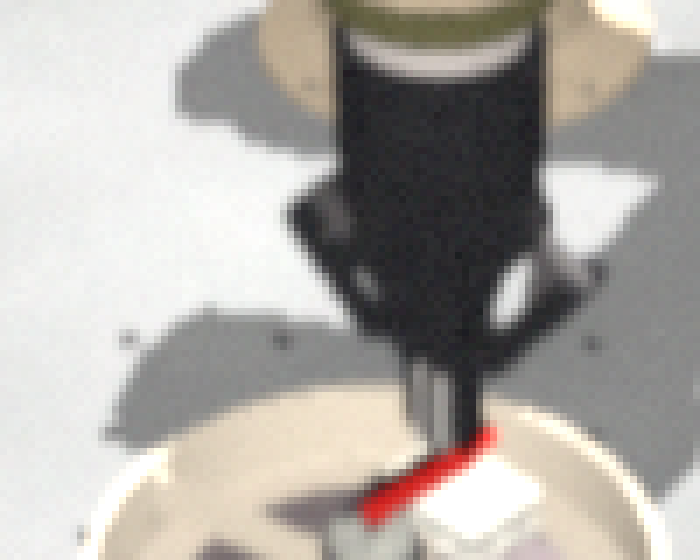

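```bash

P='python3 -m pendant'
$P '[0.018,0.009,0,0,0,0,0.038,0.016,0,0,0,0,0.038,0.016,0,0,0,0]' >/dev/null; python3 pl.py
$P '[0.012,0.004,0,0,0,0,0.024,0.008,0,0,0,0,0.024,0.008,0,0,0,0]' >/dev/null; python3 pl.py
python3 zz.py z6
```

```text
d 37.6 z above table 92.0 lat 0.8 F d/z/lat [-1.2  3.6  0.9] t 12.15 Tz -0.003 w 0.002
d 40.0 z above table 86.1 lat 1.1 F d/z/lat [0.1 3.9 0.8] t 12.4 Tz -0.002 w 0.0
```

View pics/z6.png

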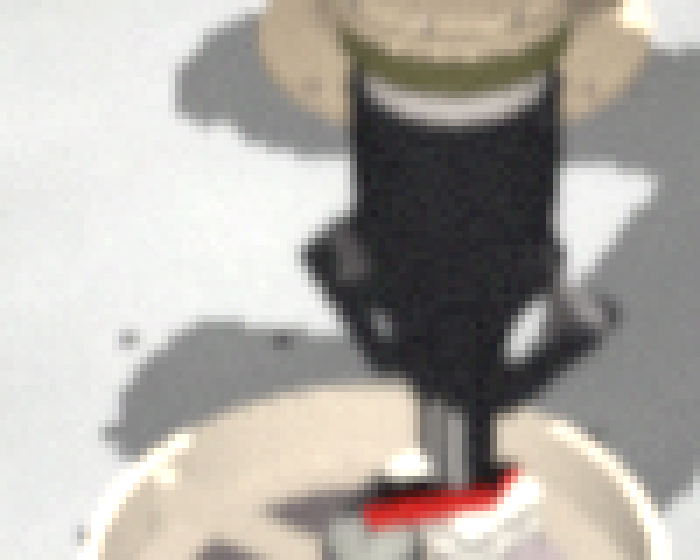

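```bash

P='python3 -m pendant'
g(){ python3 pl.py; python3 -c "
from rig import ctrl;import sys;sys.exit(int(ctrl.sense()['force'][2]>9))"; }
g && $P '[0.008,0,0,0,0,0,0.008,0,0,0,0,0]' >/dev/null; g && $P '[0.008,0,0,0,0,0,0.008,0,0,0,0,0]' >/dev/null; g && $P '[0.008,0,0,0,0,0,0.008,0,0,0,0,0]' >/dev/null; g && $P '[0.008,0,0,0,0,0,0.008,0,0,0,0,0]' >/dev/null; g
python3 zz.py z7
```

```text
d 39.9 z above table 86.2 lat 1.1 F d/z/lat [0.5 4.2 0.7] t 12.45 Tz -0.006 w 0.001
d 40.1 z above table 84.5 lat 1.4 F d/z/lat [-1.2  5.2  1. ] t 12.62 Tz 0.048 w 0.003
d 40.3 z above table 82.8 lat 1.6 F d/z/lat [0.1 5.1 0.4] t 12.78 Tz 0.05 w 0.0
d 40.6 z above table 81.2 lat 1.8 F d/z/lat [1.3 5.6 0.4] t 12.95 Tz -0.017 w -0.003
d 41.0 z above table 79.6 lat 2.0 F d/z/lat [ 1.7  5.7 -0.5] t 13.12 Tz -0.005 w -0.003
```

View pics/z7.png

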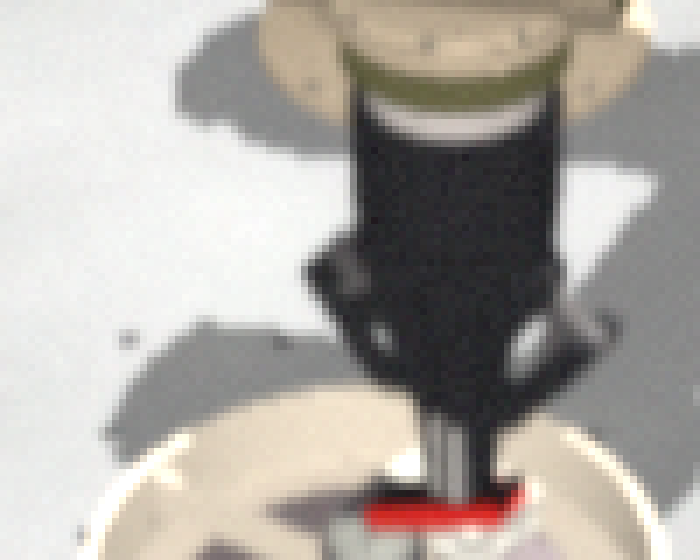

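```bash

P='python3 -m pendant'
g(){ python3 pl.py; python3 -c "
from rig import ctrl;import sys;sys.exit(int(ctrl.sense()['force'][2]>9))"; }
g && $P '[0.008,-0.001,-0.001,0,0,0,0.008,-0.001,-0.001,0,0,0]' >/dev/null; g && $P '[0.008,-0.001,-0.001,0,0,0,0.008,-0.001,-0.001,0,0,0]' >/dev/null; g && $P '[0.008,-0.001,-0.001,0,0,0,0.008,-0.001,-0.001,0,0,0]' >/dev/null; g && $P '[0.008,-0.001,-0.001,0,0,0,0.008,-0.001,-0.001,0,0,0]' >/dev/null; g && $P '[0.008,-0.001,-0.001,0,0,0,0.008,-0.001,-0.001,0,0,0]' >/dev/null; g && $P '[0.008,-0.001,-0.001,0,0,0,0.008,-0.001,-0.001,0,0,0]' >/dev/null; g
```

```text
d 41.0 z above table 79.6 lat 2.1 F d/z/lat [ 1.9  6.5 -1. ] t 13.17 Tz 0.02 w -0.002
d 41.1 z above table 78.0 lat 2.1 F d/z/lat [0.6 5.9 0.2] t 13.33 Tz -0.059 w -0.001
d 41.3 z above table 76.5 lat 2.2 F d/z/lat [ 2.3  5.9 -0.5] t 13.5 Tz -0.006 w 0.005
d 41.5 z above table 75.0 lat 2.3 F d/z/lat [1.6 6.9 0.1] t 13.67 Tz -0.001 w 0.003
d 41.7 z above table 73.4 lat 2.4 F d/z/lat [2.  6.2 0.3] t 13.83 Tz -0.013 w -0.003
d 42.0 z above table 71.9 lat 2.5 F d/z/lat [1.8 6.1 0.5] t 14.0 Tz 0.04 w 0.0
d 42.3 z above table 70.4 lat 2.6 F d/z/lat [ 3.2  6.3 -0.7] t 14.17 Tz 0.011 w 0.003
```

```bash

P='python3 -m pendant'
g(){ python3 pl.py; python3 -c "
from rig import ctrl;import sys;sys.exit(int(ctrl.sense()['force'][2]>9))"; }
g && $P '[0.007,-0.001,-0.001,0,0,0,0.007,-0.001,-0.001,0,0,0]' >/dev/null; g && $P '[0.007,-0.001,-0.001,0,0,0,0.007,-0.001,-0.001,0,0,0]' >/dev/null; g && $P '[0.007,-0.001,-0.001,0,0,0,0.007,-0.001,-0.001,0,0,0]' >/dev/null; g && $P '[0.007,-0.001,-0.001,0,0,0,0.007,-0.001,-0.001,0,0,0]' >/dev/null; g 
python3 zz.py z8
```

```text
d 42.3 z above table 70.4 lat 2.6 F d/z/lat [ 3.2  6.3 -0.7] t 14.17 Tz 0.011 w 0.003
d 42.7 z above table 69.1 lat 2.6 F d/z/lat [ 2.2  6.9 -0.8] t 14.33 Tz 0.051 w 0.004
d 43.1 z above table 67.9 lat 2.6 F d/z/lat [ 2.7  6.6 -0.6] t 14.5 Tz 0.045 w -0.001
d 43.5 z above table 66.6 lat 2.6 F d/z/lat [ 2.3  6.  -0.4] t 14.67 Tz 0.03 w -0.001
d 43.8 z above table 65.3 lat 2.6 F d/z/lat [ 2.6  6.7 -0.6] t 14.83 Tz 0.02 w 0.004
```

View pics/z8.png

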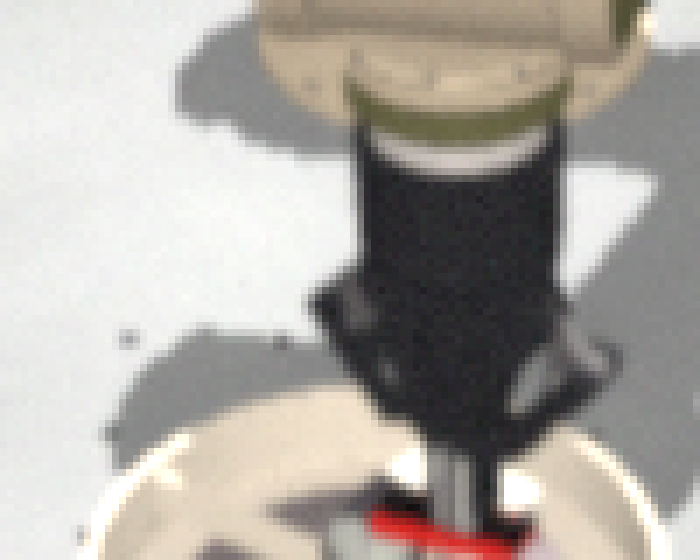

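```bash

P='python3 -m pendant'
g(){ python3 pl.py; python3 -c "
from rig import ctrl;import sys;sys.exit(int(ctrl.sense()['force'][2]>11))"; }
g && $P '[0.005,-0.002,-0.001,0,0,0,0.005,-0.002,-0.001,0,0,0]' >/dev/null; g && $P '[0.005,-0.002,-0.001,0,0,0,0.005,-0.002,-0.001,0,0,0]' >/dev/null; g && $P '[0.005,-0.002,-0.001,0,0,0,0.005,-0.002,-0.001,0,0,0]' >/dev/null; g && $P '[0.005,-0.002,-0.001,0,0,0,0.005,-0.002,-0.001,0,0,0]' >/dev/null; g  && $P '[0.005,-0.002,-0.001,0,0,0,0.005,-0.002,-0.001,0,0,0]' >/dev/null; g
```

```text
d 43.8 z above table 65.4 lat 2.6 F d/z/lat [ 2.3  6.3 -0.4] t 14.88 Tz -0.028 w -0.004
d 44.0 z above table 64.6 lat 2.6 F d/z/lat [ 3.7  6.6 -1. ] t 15.05 Tz 0.031 w -0.004
d 44.2 z above table 63.9 lat 2.7 F d/z/lat [ 2.8  6.6 -0. ] t 15.22 Tz -0.007 w -0.004
d 44.3 z above table 63.2 lat 2.7 F d/z/lat [ 3.1  7.2 -0.9] t 15.38 Tz -0.026 w -0.001
d 44.4 z above table 62.5 lat 2.7 F d/z/lat [ 2.6  6.1 -0.2] t 15.55 Tz 0.028 w 0.001
d 44.6 z above table 61.8 lat 2.7 F d/z/lat [ 3.1  7.7 -0.7] t 15.72 Tz -0.017 w 0.006
```

```bash

P='python3 -m pendant'
g(){ python3 pl.py; python3 -c "
from rig import ctrl;import sys;sys.exit(int(ctrl.sense()['force'][2]>11))"; }
g && $P '[0.006,-0.002,-0.001,0,0,0,0.006,-0.002,-0.001,0,0,0]' >/dev/null; g && $P '[0.006,-0.002,-0.001,0,0,0,0.006,-0.002,-0.001,0,0,0]' >/dev/null; g && $P '[0.006,-0.002,-0.001,0,0,0,0.006,-0.002,-0.001,0,0,0]' >/dev/null; g && $P '[0.006,-0.002,-0.001,0,0,0,0.006,-0.002,-0.001,0,0,0]' >/dev/null; g  && $P '[0.006,-0.002,-0.001,0,0,0,0.006,-0.002,-0.001,0,0,0]' >/dev/null; g; python3 zz.py z9
python3 - <<'E'
from h import *
c=np.array([512.3,-17.2,72]);d=np.array([np.cos(1.075),np.sin(1.075),0]);n=np.array([d[1],-d[0],0])
for z in(5,-5): print(((proj("scene",[c+4*d+13*n+[0,0,z],c+70*d+13*n+[0,0,z],c+70*d-13*n+[0,0,z]])-[190,100])*7+3).round())
E
```

```text
d 44.6 z above table 61.8 lat 2.7 F d/z/lat [ 3.1  7.7 -0.7] t 15.72 Tz -0.017 w 0.006
d 44.7 z above table 60.9 lat 2.8 F d/z/lat [ 3.8  7.3 -0.9] t 15.88 Tz -0.017 w -0.002
d 44.8 z above table 60.0 lat 2.8 F d/z/lat [ 1.8  7.2 -1.5] t 16.05 Tz -0.014 w -0.003
d 45.0 z above table 59.3 lat 2.9 F d/z/lat [ 2.5 10.  -1.8] t 16.22 Tz -0.017 w -0.001
d 45.2 z above table 59.0 lat 3.0 F d/z/lat [ 1.7 13.1 -3.2] t 16.38 Tz 0.03 w -0.002
d 45.2 z above table 59.0 lat 3.0 F d/z/lat [ 1.7 13.1 -3.2] t 16.38 Tz 0.03 w -0.002
[[365. 516.]
 [509. 569.]
 [541. 532.]]
[[366. 536.]
 [509. 588.]
 [540. 551.]]
```

View pics/z9.png

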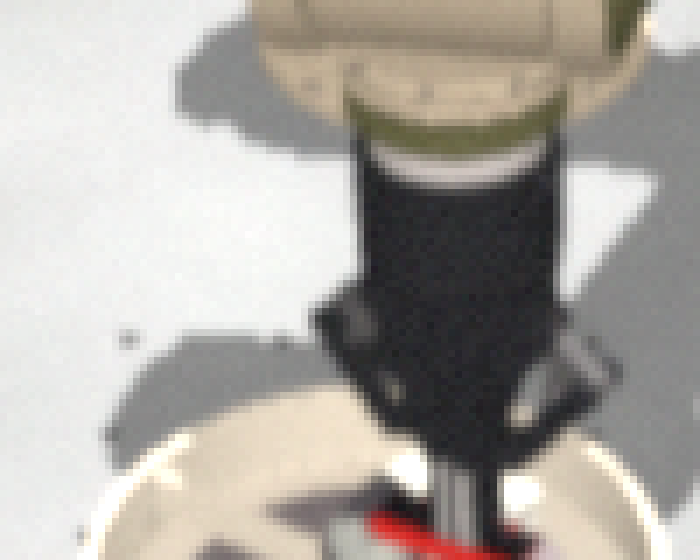

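```bash

P='python3 -m pendant'
$P '[0.006,0,0,0,0,0,0.006,0,0,0,0,0]' >/dev/null; python3 pl.py
$P '[-0.02,0,0,0,0,0,-0.08,0,0,0,0,0,-0.2,0,0,0,0,0,-0.35,0,0,0,0,0,-0.5,0,0,0,0,0,-0.5,0,0,0,0,0,-0.5,0,0,0,0,0]' >/dev/null; python3 pl.py
python3 - <<'E'
from h import *
im=cv2.resize(optics.capture("scene")[:,:,::-1][130:220,195:295],None,fx=7,fy=7,interpolation=cv2.INTER_CUBIC)
c=np.array([512.3,-17.2,72]);d=np.array([np.cos(1.075),np.sin(1.075),0]);n=np.array([d[1],-d[0],0])
j=im.copy()
for z,col in((5,(0,255,0)),(-5,(255,255,0))):
    q=((proj("scene",[c+4*d+13*n+[0,0,z],c+70*d+13*n+[0,0,z],c+70*d-13*n+[0,0,z],c+4*d-13*n+[0,0,z]])-[195,130])*7+3).round().astype(int)
    cv2.polylines(j,[q],True,col,1)
cv2.imwrite("pics/end.png",np.hstack([im[:,150:550],j[:,150:550]]))
E
```

```text
d 45.5 z above table 58.7 lat 3.2 F d/z/lat [-0.5 14.8 -5.2] t 16.6 Tz 0.023 w -0.002
d 40.9 z above table 184.9 lat -1.3 F d/z/lat [-0.6 -0.9 -0.1] t 17.18 Tz 0.03 w 0.002
```

View pics/end.png

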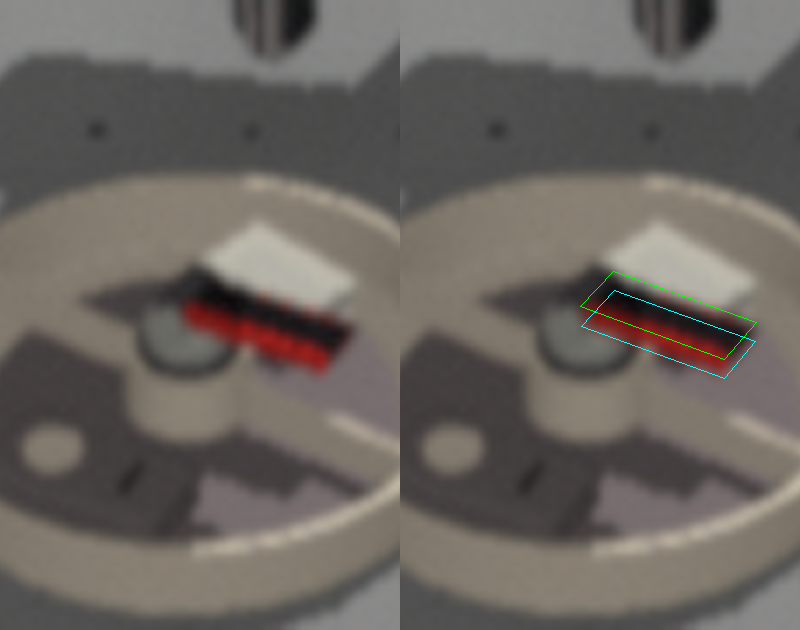

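```bash
python3 -c "
from h import *
shot('scene','fin')
from rig import workorder; print(workorder.finish_job())"
```

```text
the job is handed in; nothing more can be done
None
```

View pics/fin.png

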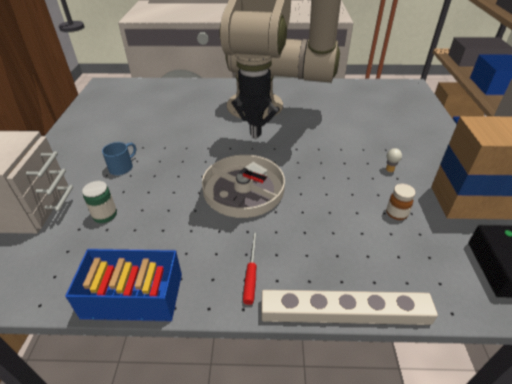

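The bolt is screwed in and the lever is folded flat and released. I handed the job in at about 17 s; no verdict is reported.

- **Tightening:** I turned the standing lever 1.49 rad clockwise in one grip. The drag was about 0.14 N m, jumped to about 0.36 N m between 1.23 and 1.33 rad, and rose to about 0.41–0.44 N m before I stopped. From the torque and the angle together I estimate the tightness at 0.15–0.25 rad; it cannot be read directly.
- **Folding:** I pushed the black-striped back with the closed fingertips at 3–8 N. At the end the vertical force climbed to 14.8 N with almost no further travel, so I took it that the lever had reached its stop. Then I lifted the tool 126 mm clear.
- **Last checks:**
    - The final picture's lever outline matches the predicted flat lever, with matching slope and heading, so the bolt does not appear to have turned back.
    - The force on the tool after lifting was about zero.
    - The mug, bulb, jar, can and screwdriver show no visible movement in the last picture. The coin box and doorbell look in place too, though the lever partly hides the coin box.
- **Disagreement:** The closed fingertips sat about 30 mm higher in the pictures than the stated 19 mm ahead of the TCP. The way the lever tilted, and the flat contact with the TCP at 59 mm, agreed with the pictures, so I used that height for the push.

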